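Shut and lock the filter-box cover with its quarter-turn fastener

TASK

The blue filter box on the deburring bench has been left with its aluminium cover ajar: push the cover down with the fingertips until it is fully shut, then set the fingertips in the slot of the round orange fastener and turn it clockwise (seen from above) a quarter turn to its stop, so that the slot's white end points at the green mark and the cover is locked. Everything is only pushed and turned: do not raise the cover any further, pick nothing up, and leave the loose parts and tools where they are.

Things in the scene. Friction and masses are not known exactly. Their poses are not given: they have to be found in the camera images.
- filter_box: Blue steel box, fixed, 280 (x) x 280 (y) x 100 mm high, open on top under the cover. Its origin is on the table surface, and the box spans x -130 to +150 and y -140 to +140 mm in its own frame; its front (-x) faces roughly towards the robot, yaw varies. z is up. Its rear deck (x +92 to +150 mm, top at 100 mm) carries a small loose link casting.
- cover (a joint): Hinge angle of the aluminium cover (rad): 0 = fully shut, lying on the box; positive = front edge raised. Starts ajar at 0.3 to 0.55. The hinge is stiff: the cover stays where it is left; about 2 to 6 N down near its front edge moves it. With the fastener turned beyond about 0.8 rad its pawl meets the box's front rim: the open cover cannot shut, the shut one cannot open.
- cover_hinge (a point): Middle of the cover's hinge line, at filter_box (100, 0, 100) mm, level with the box's top and the shut cover's underside. Turns with the cover: y along the hinge, -x along the cover to its front edge, z the plate's normal (top face at z = 6 mm). Plate: x -215 to -2, y -125 to +125 mm, 6 mm thick, flat and bare except for the collar.
- cover_edge (a point): Middle of the cover's front edge, on its top face: 215 mm from the hinge line, 106 mm above the table when shut. Axes as cover_hinge.
- collar (a point): Where the fastener's axis meets the cover's top face: 138 mm in front of the hinge line, 6 mm above the underside; axes as cover_hinge. Round it stands a dark steel collar fixed to the cover, 96 mm outside and 80 mm inside diameter, 18 mm high. Red (open) mark 60 mm to its -y side, green (locked) mark 60 mm to its -x side.
- fastener (a joint): Angle of the quarter-turn fastener (rad): 0 = open (slot across, its white end at the red mark on the robot's right), 1.571 = locked, at a hard stop (slot fore and aft, white end at the green mark by the cover's front edge). Grows clockwise seen from above. Starts at 0 to 0.3, stays where it is left, takes about 0.12 Nm to turn.
- slot (a point): Centre of the slot's floor, on the fastener's axis, 4 mm above the cover's top face: 110 mm above the table when shut. The fastener is an orange disc 77 mm across, its top flush with the collar's; the slot (black floor) is 28 mm wide, 14 mm deep, 77 mm long, its ends closed by the collar. Turns with the fastener: y along the slot (-y the white end), z up out of it.
- link_deck: Grey link casting, 80 x 30 x 22 mm, lying loose on the box's rear deck. Leave alone. Origin: centre of its underside.
- link_a: Grey link casting, 100 x 30 x 22 mm, lying on the table. Leave alone. Origin: centre of its underside.
- link_b: Grey link casting, 100 x 30 x 22 mm, lying on the table. Leave alone. Origin: centre of its underside.
- stone: Dark grinding stone, disc 70 mm in diameter, 16 mm thick. Leave alone. Origin: centre of its underside.
- spray: Teal spray bottle with white head, 68 mm in diameter, 187 mm high, standing. Leave alone. Origin: centre of its underside.
- block: Grey steel block 50 x 50 x 40 mm. Leave alone. Origin: centre of its underside.
- grinder: Teal hand die grinder, 250 mm long, 52 mm high, lying along its own x. Leave alone. Origin: near its middle on the table.

How it is judged (in metres and radians):
On the way, in this order (a step that is already met when the one before it is completed fails the run):
1. the cover is pushed fully shut while the fastener is still open (value of joint cover below 0.02 rad and value of joint fastener below 0.9 rad), for 0.2 s.
2. the fastener is turned to its locked stop with the cover shut (value of joint cover below 0.02 rad and value of joint fastener above 1.45 rad), for 0.2 s.
At the end, for the whole second after the job is handed in: The cover is shut (hinge angle under 0.02 rad), the fastener is within 0.12 rad of its locked stop (above 1.45 rad) and at rest, and every loose part and tool is within 20 mm of where it started (all of step 2 and velocity of joint fastener below 0.05 rad/s and distance of each of link_deck, link_a, link_b, stone, spray, block, grinder from where it was at the start of the episode below 0.02 m); the robot touches nothing.
It fails at once if the cover is raised further (hinge angle above 0.65 rad) (value of joint cover above 0.65 rad).
It fails at once if a loose part or tool is picked up, knocked or shifted by more than 20 mm (distance of any of link_deck, link_a, link_b, stone, spray, block, grinder from where it was at the start of the episode above 0.02 m).
It also fails if it takes over 45 s, if anything falls off the work surface, if the arm or the gripper's body presses on something with over 40 N, if the wrist force passes 120 N, or if a joint passes its speed limit or range.

ROBOT

A 7-joint arm with a two-finger parallel gripper is mounted at the origin on the work surface. World frame = base frame: x ahead of the robot, y to its left, z up, the work surface at z = 0. Lengths are in mm, angles in degrees, forces in N, time in s.
With the tool pointing down it reaches from about 400 to 850 mm from the base axis. Payload 4.5 kg.
Tool frame: the origin (TCP) lies between the finger pads; the fingertips stand robot.finger_overhang ahead of it and the grasp point (between the pads) is the TCP (robot.finger_overhang is the distance from the TCP to the fingertips, in mm); z points along the fingers, y is the line along which they close (so a half turn about z gives the same grasp; the last joint's range is limited). The gripper opens to 88 mm and grips with 3 to 60 N. Pads are 18 mm wide; open, the fingers measure 123 mm over their backs; the gripper's body (75 mm by 187 mm) begins 45 mm behind the grasp point.
Start: joints at [-68.709, 39.483, -11.15, 89.685, 9.013, 51.709, -12.324], TCP at [207.114, 589.708, 257.743] pointing down, gripper open.
Joint ranges: [-172.22, 172.22], [-26.19, 119.32], [-84.43, 86.54], [7.71, 146.69], [-57.33, 237.33], [2.42, 119.75], [-152.13, 152.13]. Speed limits (degrees/s): [147.25, 147.25, 180, 180, 180, 180, 180].

INTERFACE

Orientations are given as a 3x3 rotation matrix whose columns are the frame's x, y, z axes.
In Python, from workcell import robot, read_camera, calibration, job gives the robot as it stands.
- The arm moves only by the tool arm_command, never from a script. Its arguments are lists of equal length, an entry for each row: "delta_pos": the shift along the world's x, y, z in m, a list of three; "angular": the turn, a rotation vector about the world's x, y, z in degrees, a list of three; "jaw": the opening in per cent of the stroke, from 0 (shut) to 100 (fully open). A call has exactly 5 rows; each row is the pose to reach, as a shift and turn from the pose commanded when the call began; what a row does not reach only later rows make up. A row lasts 1/8 s, in which the tool goes at most 62.5 mm and 10.7 degrees, less where a joint would pass 70% of its speed; a pose out of reach is approached as far as the arm can. A call with a gripper value outside its range is refused whole. The fingers move at their own pace and stop on an object; "squeeze" is the grip in N (left out, the last holds). Time passes only in rows, so rows that repeat a pose let the fingers close, or fill a call up. It gives the time, the measured TCP pose, the force, the opening and the grip force at its end, in the units of the state.
- robot.read_state(): the state, without advancing time (a new reading comes with each control period).
- read_camera(name): name is "scene" or "top"; returns (picture, depth): 420x560x3 uint8, blue, green, red; 420x560 float32, mm along the optical axis (not along the pixel's ray), 0 where there is no reading.
- calibration(name): a dict with "fx", "fy", "cx", "cy" (pixels), "rvec" (rotation vector, rad) and "tvec" (3), from world to camera coordinates, as OpenCV has them. Camera axes: x right, y down, z forward; pixel columns grow to the right and rows downward; lengths in mm; the calibration is good to about 2 mm. A picture is of the moment at which its call begins. calibration takes no time and is no camera call.
- job.job_done(): hands the job in; it is judged then, once.
The state is a dict: "clock": time; "q": joint angles; "dq": joint speeds; "joint_torque": joint torques, N m; "tcp_pos": TCP position; "ee_rot": TCP orientation; "contact_force": force on the tool from outside, world axes, zero at the start; "wrist_torque": the same for the moment, N m; "grip_width": finger opening in mm; "gripper_force": force on a finger pad.
Only numpy, scipy, OpenCV 4.12 (cv2) and the standard library are available. Lean on these libraries where they do the work, as an engineer would, in place of code of your own. Each camera call takes 0.05 s, during which the arm holds its last target. There are 200 camera calls.

## Working session

There is one attempt and no reset: what is moved stays moved. The work goes in short steps, Python scripts to look and compute and a tool call to move; the robot and the scene stay as the last step left them, time stands still between calls to the robot, and variables do not carry over. Pictures are saved under pics/ and viewed, at most 10 in all, crops included, and the job is handed in when it is done.

Besides the shell and the picture viewer there is one more tool, called after "Call:" as name(argument=value, ...) on one line, values as JSON. arm_command: Moves the arm, as the interface text tells. Its arguments: {"type":"object","properties":{"delta_pos":{"type":"array","items":{"type":"array","items":{"type":"number"}}},"angular":{"type":"array","items":{"type":"array","items":{"type":"number"}}},"jaw":{"type":"array","items":{"type":"number"}},"squeeze":{"type":"number"}},"required":["delta_pos","angular","jaw"]}

```bash
mkdir -p pics
cat > h.py <<'E'
import numpy as np, cv2
from workcell import robot, read_camera, calibration, job
def cloud(n):
    im,d=read_camera(n); c=calibration(n)
    R=cv2.Rodrigues(np.array(c["rvec"],float))[0]; t=np.array(c["tvec"],float).ravel()
    v,u=np.indices(d.shape)
    P=np.stack([(u-c["cx"])/c["fx"]*d,(v-c["cy"])/c["fy"]*d,d],-1)
    W=(P-t)@R
    W[d<=0]=np.nan
    return im,d,W
E
python3 - <<'E'
from h import *
print(robot.finger_overhang, robot.read_state())
for n in("top","scene"):
    im,d,W=cloud(n); cv2.imwrite(f"pics/{n}0.png",im); np.savez(f"{n}0.npz",im=im,d=d,W=W)
E
```

```text
19.0 {'clock': 0.0, 'q': array([-68.70919304,  39.53267369, -11.14542407,  89.74259573,
         9.01395936,  51.70891569, -12.32585175]), 'dq': array([-0.06371812, -0.01223875,  0.00720936,  0.09115063,  0.09179185,
       -0.08975105,  0.0459967 ]), 'joint_torque': array([-9.37126089e-06, -5.27555859e+01, -1.26643606e+00, -1.53423697e+01,
       -5.25105523e-02,  6.49847992e-03,  1.73474741e-04]), 'tcp_pos': array([206.98224229, 589.12262404, 256.92639799]), 'ee_rot': array([[-9.43512765e-01,  3.31335861e-01, -4.57640439e-04],
       [ 3.31336148e-01,  9.43511202e-01, -1.72297698e-03],
       [-1.39095181e-04, -1.77728360e-03, -9.99998411e-01]]), 'contact_force': array([-0.66115678,  0.3540207 , -1.03567111]), 'wrist_torque': array([ 0.00960177, -0.04407247,  0.020221  ]), 'gripper_force': 0.0, 'grip_width': 88.07742437561875}
```

View pics/top0.png

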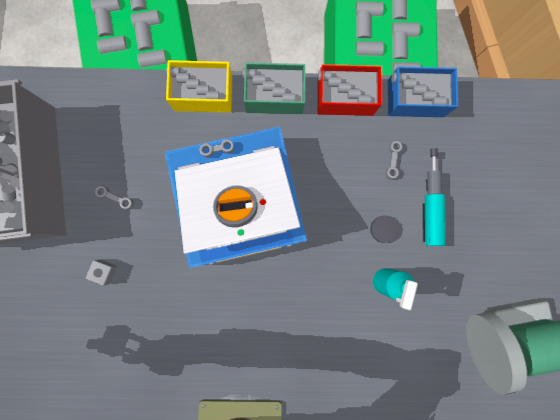

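View pics/scene0.png

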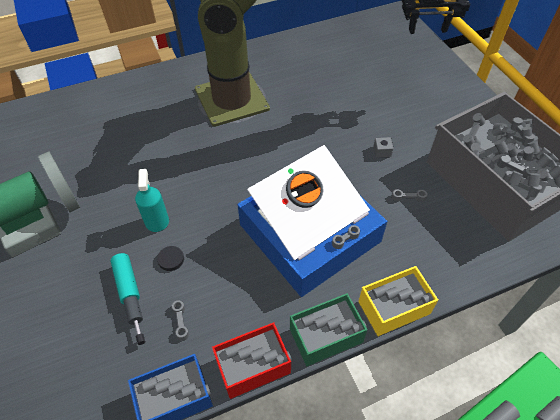

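The top view shows the box at about (235,197), cover ajar, with the fastener at (235,206), its white end at (249,205), the red mark at (263,202) and the green mark at (240,232). The loose link is on the rear deck at (216,147).

```bash
cat > fit.py <<'E'
from h import *
def fit(im,W):
    i=im.astype(int); ok=np.isfinite(W[...,0])
    v,u=np.indices(ok.shape)
    white=(i.min(-1)>185)&(np.ptp(i,axis=-1)<30)&ok&(W[...,2]>85)&(np.abs(W[...,1]-100)<400)
    n,l,s,_=cv2.connectedComponentsWithStats(white.astype(np.uint8))
    k=1+np.argmax(s[1:,4]); P=W[l==k]
    for _ in range(4):
        c=P.mean(0); nrm=np.linalg.svd(P-c,full_matrices=False)[2][2]; nrm*=np.sign(nrm[2])
        P=P[np.abs((P-c)@nrm)<3]
    ang=np.arccos(nrm[2])
    # in-plane frame, minAreaRect for yaw
    e1=np.cross([0,1,0],nrm); e1/=np.linalg.norm(e1); e2=np.cross(nrm,e1)
    Q=np.stack([(P-c)@e1,(P-c)@e2],-1).astype(np.float32)
    r=cv2.minAreaRect(Q); 
    a=(r[2]+45)%90-45
    ex=np.cos(np.radians(a))*e1+np.sin(np.radians(a))*e2
    ctr=c+r[0][0]*e1+r[0][1]*e2
    print("angle",ang,"normal",nrm,"n-yaw",np.degrees(np.arctan2(nrm[1],nrm[0])),"edge yaw",np.degrees(np.arctan2(ex[1],ex[0])),"rect",r,"ctr",ctr)
    hinge_top=ctr+106.5*ex
    print("hinge~",hinge_top+2*ex-6*nrm,"edge",ctr-106.5*ex)
    b,g,rr=i[...,0],i[...,1],i[...,2]
    near=ok&(np.linalg.norm(W-ctr,axis=-1)<170)
    M={"orange":(rr>200)&(g>70)&(g<170)&(b<90),"red":(rr>150)&(g<60)&(b<70),"green":(g>110)&(rr<70)&(b<110)}
    C={}
    for k,m in M.items():
        m=m&near; C[k]=np.median(W[m],0) if k!="orange" else W[m].mean(0); print(k,m.sum(),C[k])
    # white end: bright pixels within 45 mm of orange mean
    m=ok&(np.linalg.norm(W-C["orange"],axis=-1)<40)&(i.min(-1)>170); print("whiteend",m.sum(),W[m].mean(0))
    m2=ok&(np.linalg.norm(W-C["orange"],axis=-1)<38)&(i.max(-1)<60); print("black",m2.sum(),W[m2].mean(0))
    S=W[m|m2]; S=S-S.mean(0); d=np.linalg.svd(S,full_matrices=False)[2][0]; print("slot dir",d)
    return ctr,ex,nrm
E
python3 - <<'E'
from fit import *
for n in("top","scene"):
    z=np.load(n+"0.npz"); print(n); fit(z["im"],z["W"])
    W,i=z["W"],z["im"].astype(int)
    m=(i[...,0]>120)&(i[...,2]<60)&(i[...,1]<130)&(np.abs(W[...,2]-100)<4)
    m&=(np.abs(W[...,0]-620)<250)&(np.abs(W[...,1]-100)<300)
    print("rim", m.sum(), cv2.minAreaRect(W[m][:,:2].astype(np.float32)))
E
```

```text
top
angle 0.39601173276561585 normal [0.37430657 0.09322735 0.92260677] n-yaw 13.985911000052878 edge yaw 14.019062632580065 rect ((4.1745147705078125, -0.0018463134765625), (218.30271911621094, 249.83221435546875), 12.971962928771973) ctr [598.07225791  17.81547615 146.75318134]
hinge~ [692.9477108   41.50549424  99.36455949] edge [502.74121982  -5.98691285 187.83467906]
orange 545 [576.43966242  11.70190224 174.81262409]
red 24 [584.59159836 -47.84951039 160.83003934]
green 25 [516.33018153  -4.17830039 183.06608102]
whiteend 31 [575.86942179 -17.90713669 164.39735124]
black 172 [574.0348339   17.31942472 161.34231455]
slot dir [-0.11892002  0.99135591 -0.05542109]
rim 1501 ((605.56201171875, 2.7526397705078125), (265.50439453125, 248.98538208007812), 13.193907737731934)
scene
angle 0.3957915022063408 normal [0.37392419 0.09391874 0.9226917 ] n-yaw 14.099348610537824 edge yaw 13.890716058668906 rect ((-7.976280212402344, 3.72845458984375), (215.54824829101562, 250.79080200195312), 12.855616569519043) ctr [599.36585094  16.16862964 144.75299409]
hinge~ [694.30671348  39.63911551  97.38613951] edge [503.97286092  -7.42234569 185.81262559]
orange 369 [578.41356952  10.26923669 173.26002101]
red 21 [587.81911773 -48.67881553 157.87671808]
green 17 [517.58903184  -5.53474954 180.70209378]
whiteend 28 [577.16810121 -18.57083796 162.29013995]
black 200 [570.38942824  12.93979639 161.42304137]
slot dir [ 0.14037097 -0.98921112  0.04192082]
rim 1841 ((606.56689453125, 17.647018432617188), (280.84014892578125, 280.4285888671875), 13.91257095336914)
```

Call:
arm_command(delta_pos=[[0.025,-0.048,0],[0.05,-0.096,0],[0.075,-0.144,0],[0.1,-0.192,0],[0.125,-0.24,0]], angular=[[0,0,7],[0,0,14],[0,0,21],[0,0,28],[0,0,33.3]], jaw=[0,0,0,0,0], squeeze=20)

```text
clock: 0.72
tcp_pos: [332.8, 347.9, 257.5]
ee_rot: [[-0.97, -0.244, -0.0], [-0.244, 0.97, -0.0], [0.0, -0.0, -1.0]]
contact_force: [0.7, -0.6, -0.1]
grip_width: 40.1
gripper_force: 0.0
```

Call:
arm_command(delta_pos=[[0.025,-0.048,0],[0.05,-0.096,0],[0.075,-0.144,0],[0.1,-0.192,0],[0.125,-0.24,0]], angular=[[0,0,0],[0,0,0],[0,0,0],[0,0,0],[0,0,0]], jaw=[0,0,0,0,0])

```text
clock: 1.35
tcp_pos: [457.7, 108.0, 257.6]
ee_rot: [[-0.971, -0.241, -0.0], [-0.241, 0.971, 0.0], [0.0, 0.0, -1.0]]
contact_force: [0.1, -0.6, 0.2]
grip_width: 0.6
gripper_force: 0.0
```

Call:
arm_command(delta_pos=[[0.02,-0.04,0],[0.04,-0.08,0],[0.058,-0.113,0],[0.058,-0.113,-0.02],[0.058,-0.113,-0.028]], angular=[[0,0,0],[0,0,0],[0,0,0],[0,0,0],[0,0,0]], jaw=[0,0,0,0,0])

```text
clock: 1.98
tcp_pos: [514.4, -3.8, 228.6]
ee_rot: [[-0.971, -0.24, -0.002], [-0.24, 0.971, -0.0], [0.002, 0.001, -1.0]]
contact_force: [-0.2, 0.3, 0.3]
grip_width: 0.5
gripper_force: 0.0
```

Call:
arm_command(delta_pos=[[0,0,-0.01],[0,0,-0.018],[0,0,-0.025],[-0.004,-0.001,-0.035],[-0.0075,-0.002,-0.045]], angular=[[0,0,0],[0,0,0],[0,0,0],[0,0,0],[0,0,0]], jaw=[0,0,0,0,0])

```text
clock: 2.6
tcp_pos: [508.2, -4.7, 184.6]
ee_rot: [[-0.97, -0.241, 0.002], [-0.241, 0.97, 0.001], [-0.002, 0.0, -1.0]]
contact_force: [2.8, 1.0, 1.8]
grip_width: 0.7
gripper_force: 1.2
```

Call:
arm_command(delta_pos=[[-0.0025,-0.0005,-0.008],[-0.0045,-0.001,-0.016],[-0.006,-0.0015,-0.024],[-0.0075,-0.002,-0.032],[-0.0085,-0.002,-0.04]], angular=[[0,0,0],[0,0,0],[0,0,0],[0,0,0],[0,0,0]], jaw=[0,0,0,0,0])

```text
clock: 3.22
tcp_pos: [498.9, -7.5, 144.2]
ee_rot: [[-0.971, -0.241, -0.0], [-0.241, 0.971, -0.0], [0.0, -0.0, -1.0]]
contact_force: [1.1, 1.0, 1.7]
grip_width: 0.7
gripper_force: 1.1
```

Call:
arm_command(delta_pos=[[0,0,-0.005],[-0.001,0,-0.01],[-0.001,0,-0.014],[-0.0015,0,-0.018],[-0.0015,0,-0.02]], angular=[[0,0,0],[0,0,0],[0,0,0],[0,0,0],[0,0,0]], jaw=[0,0,0,0,0])

```text
clock: 3.85
tcp_pos: [497.4, -7.7, 125.3]
ee_rot: [[-0.971, -0.241, -0.0], [-0.241, 0.971, -0.001], [0.0, -0.001, -1.0]]
contact_force: [-3.5, -1.0, 25.5]
grip_width: 0.5
gripper_force: 12.7
```

Call:
arm_command(delta_pos=[[0,0,0],[0,0,0],[0,0,0],[0,0,0.03],[0,0,0.075]], angular=[[0,0,0],[0,0,0],[0,0,0],[0,0,0],[0,0,0]], jaw=[0,0,0,0,0])

```text
clock: 4.47
tcp_pos: [496.4, -7.3, 199.5]
ee_rot: [[-0.97, -0.241, -0.004], [-0.241, 0.97, -0.0], [0.004, 0.001, -1.0]]
contact_force: [0.4, 0.0, -0.1]
grip_width: 0.4
gripper_force: 0.0
```

Call:
arm_command(delta_pos=[[-0.03,-0.03,0.03],[-0.06,-0.06,0.05],[-0.08,-0.1,0.05],[-0.08,-0.13,0.05],[-0.08,-0.13,0.05]], angular=[[0,0,0],[0,0,0],[0,0,0],[0,0,0],[0,0,0]], jaw=[34,34,34,34,34])

```text
clock: 5.1
tcp_pos: [416.8, -139.4, 249.5]
ee_rot: [[-0.972, -0.236, -0.001], [-0.236, 0.972, -0.001], [0.001, -0.0, -1.0]]
contact_force: [-0.2, 0.4, 0.0]
grip_width: 29.7
gripper_force: 0.0
```

Run:
```python
from fit import *
vis=[]
for n in("top","scene"):
    im,d,W=cloud(n); np.savez(f"{n}1.npz",im=im,d=d,W=W); vis.append(im); print(n)
    try: fit(im,W)
    except Exception as e: print(e)
cv2.imwrite("pics/1.png",np.hstack([cv2.resize(vis[0][100:300,130:330],(400,400)),cv2.resize(vis[1][130:330,210:410],(400,400))]))
print(robot.read_state()["tcp_pos"],robot.read_state()["grip_width"])
```

```text
top
angle 0.0004719878693029903 normal [-2.74209073e-04 -3.84163919e-04  9.99999889e-01] n-yaw -125.51854127597817 edge yaw 14.016550884483939 rect ((-2.1215057373046875, -1.2176666259765625), (218.43838500976562, 249.41793823242188), 14.01655101776123) ctr [589.27142284  15.37811604 105.84375688]
hinge~ [694.54256087  41.65935503  99.88271882] edge [485.94238154 -10.41641365 105.80551378]
orange 504 [557.48000457   6.7994896  123.61617317]
red 20 [570.95949618 -50.54510922 107.85186805]
green 0 [nan nan nan]
whiteend 38 [561.9999779  -20.97889261 110.55467305]
black 41 [554.6305632   34.63870506 109.96763271]
slot dir [-0.13957157  0.99015673 -0.01046039]
scene
angle 0.0015099776968257829 normal [-1.50556188e-03  1.15387836e-04  9.99998860e-01] n-yaw 175.61735917183378 edge yaw 14.068345398014136 rect ((-12.312934875488281, 3.8545989990234375), (219.89520263671875, 251.2076873779297), 14.068330764770508) ctr [590.90899076  14.202268   103.92412717]
hinge~ [696.16361696  40.57563559  98.07954469] edge [487.60340885 -11.68563413 103.77158119]
orange 302 [559.29979186   6.13950467 121.78915802]
red 18 [571.95689541 -53.00439265 105.40045744]
green 11 [498.49264414  -9.63941582 104.89740113]
whiteend 18 [562.04423475 -21.4741286  108.11311898]
black 113 [553.79062058  10.70675787 108.26626065]
slot dir [ 0.13407671 -0.99090409 -0.01151134]
[ 417.56016314 -136.58152841  249.61253922] 29.592375179827343
  return _methods._mean(a, axis=axis, dtype=dtype,
  ret = um.true_divide(
```

View pics/1.png

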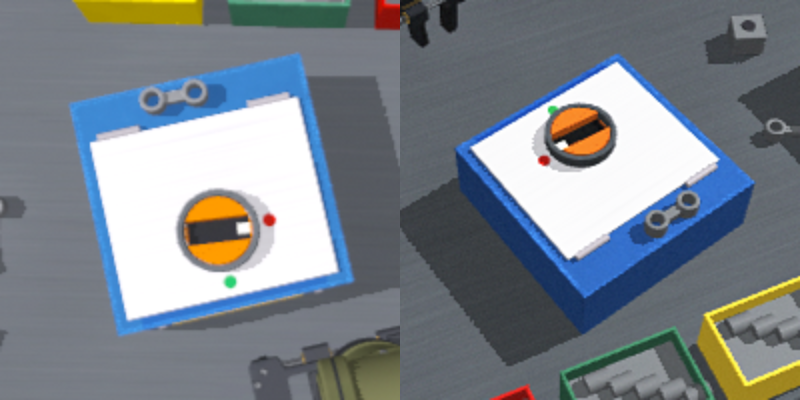

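The cover is shut and the slot reads about 0.11 rad, white end near the red mark. Next I'll go over the slot with the fingers 30 mm apart.

Call:
arm_command(delta_pos=[[0.036,0.036,0],[0.072,0.072,0],[0.108,0.108,-0.02],[0.141,0.144,-0.05],[0.141,0.144,-0.07]], angular=[[0,0,-2],[0,0,-4],[0,0,-6.2],[0,0,-6.2],[0,0,-6.2]], jaw=[34,34,34,34,34])

```text
clock: 5.82
tcp_pos: [560.5, 14.0, 178.5]
ee_rot: [[-0.99, -0.143, 0.002], [-0.143, 0.99, 0.005], [-0.002, 0.005, -1.0]]
contact_force: [-0.7, -1.1, 0.1]
grip_width: 30.3
gripper_force: 0.0
```

Call:
arm_command(delta_pos=[[0,0,-0.02],[0,0,-0.03],[0,0,-0.035],[0,0,-0.035],[0,0,-0.035]], angular=[[0,0,0],[0,0,0],[0,0,0],[0,0,0],[0,0,0]], jaw=[34,34,34,34,34])

```text
clock: 6.45
tcp_pos: [559.0, 6.8, 145.4]
ee_rot: [[-0.991, -0.135, 0.001], [-0.135, 0.991, 0.0], [-0.001, 0.0, -1.0]]
contact_force: [0.5, 0.7, 0.4]
grip_width: 29.9
gripper_force: 0.0
```

Run:
```python
from fit import *
v=[]
for n,s in(("top",np.s_[150:250,185:285]),("scene",np.s_[140:240,250:350])):
    im,d,W=cloud(n); v.append(cv2.resize(im[s],(400,400),interpolation=cv2.INTER_CUBIC))
cv2.imwrite("pics/2.png",np.hstack(v))
s=robot.read_state();print(s["tcp_pos"],s["grip_width"],s["q"])
```

```text
[558.96749453   6.62230665 145.31464938] 29.82199994372853 [  5.6701778   44.56448462 -18.76944322 106.6463758   24.68001399
  32.73282679  68.66766059]
```

View pics/2.png

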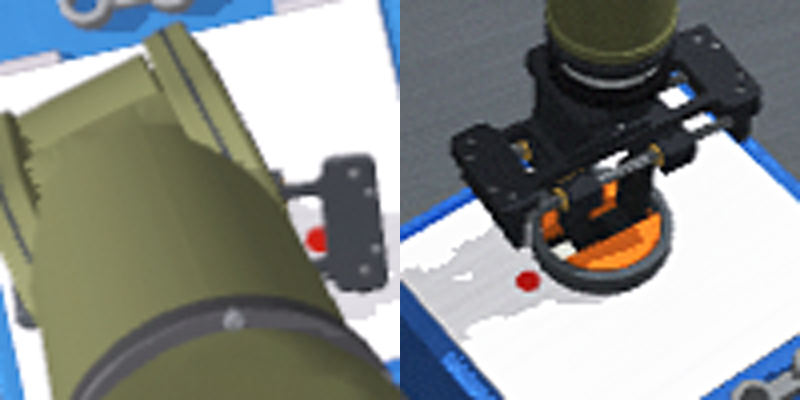

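Fingers are lined up over the slot, with the white end visible by the right finger. Next I'll lower them in.

Call:
arm_command(delta_pos=[[0,0,-0.004],[0,0,-0.008],[0,0,-0.011],[0,0,-0.0125],[0,0,-0.0125]], angular=[[0,0,0],[0,0,0],[0,0,0],[0,0,0],[0,0,0]], jaw=[34,34,34,34,34])

```text
clock: 7.18
tcp_pos: [558.5, 6.7, 132.1]
ee_rot: [[-0.991, -0.135, -0.0], [-0.135, 0.991, 0.0], [0.0, 0.0, -1.0]]
contact_force: [0.7, -0.6, 0.8]
grip_width: 30.1
gripper_force: 0.0
```

Call:
arm_command(delta_pos=[[0,0,0],[0,0,0],[0,0,0],[0,0,0],[0,0,0]], angular=[[0,0,-4],[0,0,-8],[0,0,-12],[0,0,-16],[0,0,-20]], jaw=[34,34,34,34,34])

```text
clock: 7.8
tcp_pos: [557.5, 7.1, 132.2]
ee_rot: [[-0.977, 0.213, -0.002], [0.213, 0.977, 0.0], [0.002, -0.0, -1.0]]
contact_force: [-2.4, 0.4, 1.1]
grip_width: 29.7
gripper_force: 2.0
```

Run:
```python
from h import *
s=robot.read_state();print(s["tcp_pos"],s["grip_width"],s["q"],s["wrist_torque"],s["contact_force"])
```

```text
[557.47665749   7.14882754 132.15689392] 29.701901298221603 [  2.07749755  45.23234898 -12.75129505 107.32428708  18.4554432
  29.56299287  54.49123599] [0.21524303 0.46962267 0.13912951] [-2.44758304  0.41376145  1.05968533]
```

Call:
arm_command(delta_pos=[[0,0,0],[0,0,0],[0,0,0],[0,0,0],[0,0,0]], angular=[[0,0,-4.5],[0,0,-9],[0,0,-13.5],[0,0,-18],[0,0,-22.5]], jaw=[34,34,34,34,34])

```text
clock: 8.43
tcp_pos: [557.8, 7.1, 132.2]
ee_rot: [[-0.821, 0.571, -0.002], [0.571, 0.821, 0.0], [0.001, -0.001, -1.0]]
contact_force: [-1.5, 0.4, -0.5]
grip_width: 29.8
gripper_force: 2.1
```

Call:
arm_command(delta_pos=[[0,0,0],[0,0,0],[0,0,0],[0,0,0],[0,0,0]], angular=[[0,0,-4.5],[0,0,-9],[0,0,-13.5],[0,0,-18],[0,0,-22.5]], jaw=[34,34,34,34,34])

```text
clock: 9.05
tcp_pos: [558.1, 6.9, 132.2]
ee_rot: [[-0.539, 0.842, -0.001], [0.842, 0.539, 0.0], [0.001, -0.001, -1.0]]
contact_force: [-1.3, 0.9, -0.0]
grip_width: 30.1
gripper_force: 2.1
```

Call:
arm_command(delta_pos=[[0,0,0],[0,0,0],[0,0,0],[0,0,0],[0,0,0]], angular=[[0,0,-4.5],[0,0,-9],[0,0,-13.5],[0,0,-18],[0,0,-22]], jaw=[34,34,34,34,34])

```text
clock: 9.68
tcp_pos: [558.2, 6.6, 132.2]
ee_rot: [[-0.185, 0.983, -0.001], [0.983, 0.185, -0.0], [-0.0, -0.001, -1.0]]
contact_force: [-0.3, -0.7, 0.3]
grip_width: 29.6
gripper_force: 2.1
```

Run:
```python
from h import *
s=robot.read_state();print(s["tcp_pos"],s["grip_width"],s["q"],s["wrist_torque"],s["contact_force"])
```

```text
[558.17524929   6.60303952 132.20173181] 29.573396557513007 [ -7.9543171   45.14383357   4.31854266 107.81974672  -6.66614918
  27.32440348  11.67067542] [-0.26048838  0.15148629  0.11918803] [-0.28536534 -0.70179965  0.33771633]
```

Heading is now 10.7° with torque still at 0.12 Nm, so the stop hasn't been reached. I'll continue in small steps.

Call:
arm_command(delta_pos=[[0,0,0],[0,0,0],[0,0,0],[0,0,0],[0,0,0]], angular=[[0,0,-1.5],[0,0,-3],[0,0,-4.5],[0,0,-5.5],[0,0,-5.5]], jaw=[34,34,34,34,34])

```text
clock: 10.3
tcp_pos: [558.2, 6.6, 132.2]
ee_rot: [[-0.093, 0.996, -0.001], [0.996, 0.093, -0.0], [-0.0, -0.001, -1.0]]
contact_force: [-2.7, -1.6, 0.7]
grip_width: 30.3
gripper_force: 9.4
```

Run:
```python
from h import *
s=robot.read_state();print(s["tcp_pos"],s["wrist_torque"],s["contact_force"],np.degrees(np.arctan2(s["ee_rot"][1,1],s["ee_rot"][0,1])))
```

```text
[558.23696144   6.5866687  132.20626709] [-0.44731019  0.4530725   0.64979813] [-2.73230817 -1.57374387  0.69693983] 5.323413826932269
```

Torque rose to 0.65 Nm, so it's at the stop. I'll press slightly more and hold, then centre the fingers in the slot and withdraw.

Call:
arm_command(delta_pos=[[0,0,0],[0,0,0],[0,0,0],[0,0,0],[0,0,0]], angular=[[0,0,-1],[0,0,-1],[0,0,-1],[0,0,3],[0,0,6.5]], jaw=[34,34,34,34,34])

```text
clock: 10.92
tcp_pos: [560.2, 7.4, 132.5]
ee_rot: [[-0.201, 0.979, 0.003], [0.98, 0.201, 0.002], [0.001, 0.004, -1.0]]
contact_force: [-0.7, -0.4, 0.5]
grip_width: 30.0
gripper_force: 0.0
```

Call:
arm_command(delta_pos=[[0,0,0],[0,0,0.01],[0,0,0.03],[0,0,0.06],[0,0,0.1]], angular=[[0,0,0],[0,0,0],[0,0,0],[0,0,0],[0,0,0]], jaw=[34,34,34,34,34])

```text
clock: 11.55
tcp_pos: [558.5, 7.0, 233.4]
ee_rot: [[-0.202, 0.979, -0.0], [0.979, 0.202, 0.001], [0.001, -0.0, -1.0]]
contact_force: [0.6, 0.3, 0.6]
grip_width: 29.6
gripper_force: 0.0
```

Call:
arm_command(delta_pos=[[-0.036,-0.036,0],[-0.072,-0.072,0],[-0.108,-0.108,0.02],[-0.14,-0.144,0.03],[-0.14,-0.144,0.03]], angular=[[0,0,0],[0,0,0],[0,0,0],[0,0,0],[0,0,0]], jaw=[34,34,34,34,34])

```text
clock: 12.18
tcp_pos: [416.6, -140.3, 263.7]
ee_rot: [[-0.195, 0.981, 0.001], [0.981, 0.195, -0.001], [-0.002, 0.001, -1.0]]
contact_force: [-0.1, 0.5, 0.5]
grip_width: 29.8
gripper_force: 0.0
```

Run:
```python
from fit import *
v=[]
for n,s in(("top",np.s_[100:300,130:330]),("scene",np.s_[130:330,210:410])):
    im,d,W=cloud(n); v.append(cv2.resize(im[s],(400,400))); print(n)
    try: fit(im,W)
    except Exception as e: print(e)
cv2.imwrite("pics/3.png",np.hstack(v))
```

```text
top
angle 0.0002384431127004575 normal [1.86638946e-04 1.48394814e-04 9.99999972e-01] n-yaw 38.48786912675145 edge yaw 14.110381307505863 rect ((-2.4299240112304688, -1.87493896484375), (218.79608154296875, 249.7064208984375), 14.110381126403809) ctr [589.4496531   15.63707615 105.86196519]
hinge~ [694.67485351  42.08748012  99.8384008 ] edge [486.16298852 -10.32663672 105.88509539]
orange 503 [557.22809006   7.03296947 123.24579741]
red 20 [571.04387897 -50.50929699 106.96449728]
green 0 [nan nan nan]
whiteend 36 [ 5.29574281e+02 -3.35179774e-01  1.10694200e+02]
black 131 [560.30113919  13.49912287 110.24488594]
slot dir [-0.95336814 -0.30178787  0.00364417]
scene
angle 0.002846476899831761 normal [-2.68264657e-03  9.51743794e-04  9.99995949e-01] n-yaw 160.4664381538908 edge yaw 14.05530783883746 rect ((-11.63330078125, 3.141265869140625), (219.540771484375, 250.5405731201172), 14.05527400970459) ctr [591.18284462  13.98211806 103.88000793]
hinge~ [696.45034405  40.32647133  98.13730708] edge [487.87155909 -11.88223021 103.62747547]
orange 300 [558.97493912   5.71048366 121.76108811]
red 18 [573.02107248 -52.65645102 105.94498504]
green 11 [496.87796791  -8.64449766 103.26931683]
whiteend 15 [530.65132129  -1.07767816 108.6088826 ]
black 128 [560.28581905  10.78947783 108.38691256]
slot dir [ 0.97641092  0.2148917  -0.02105414]
  return _methods._mean(a, axis=axis, dtype=dtype,
  ret = um.true_divide(
```

View pics/3.png

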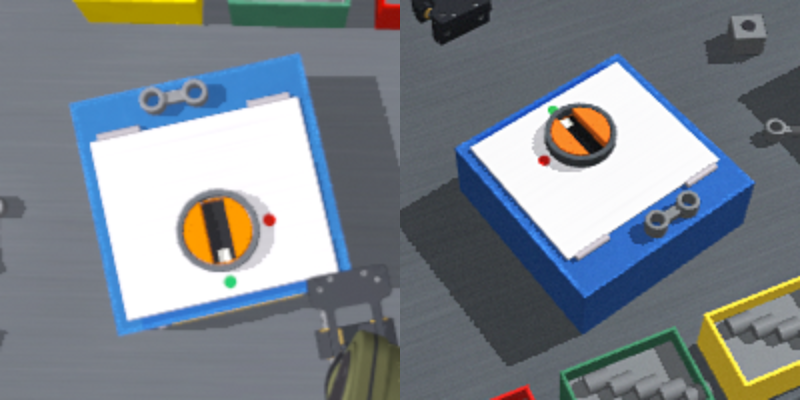

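The white end (219,255 in the left crop) points at the green mark (230,282). Its bearing from the axis is 14°, which matches the box yaw, and the cover is flat.

```bash
python3 -c "
from workcell import job
print(job.job_done())"
```

```text
the job is handed in; nothing more can be done
None
```

The cover is shut and the fastener is turned to its locked stop with the white end at the green mark; the arm is clear and the job was handed in at about 12 s on the robot's clock, though no verdict came back and I didn't measure whether the loose parts shifted.

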